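# Clamp the tube rack on the mixer

### The arm

A 7-joint arm with a two-finger parallel gripper is mounted at the origin on a cart in front of the work surface, level with it; the furniture and walls round the work are solid. World frame = base frame: x ahead of the robot, y to its left, z up, the work surface at z = 0. Lengths are in m, angles in rad, forces in N, time in s.
With the tool pointing down it reaches from about 0.4 to 0.85 m from the base axis. Payload 10.4 kg.
Tool frame: the origin (TCP) lies midway between the tips of the shut fingers; the grasp point (between the pads) lies 19 mm behind it; z points along the fingers, y is the line along which they close (so a half turn about z gives the same grasp; the last joint's range is limited). The gripper opens to 87 mm and grips with 3 to 60 N. Pads are 19 mm wide; open, the fingers measure 117 mm over their backs; the gripper's body (75 mm by 190 mm) begins 51 mm behind the grasp point.
Start: joints at [-1.296, 0.332, -0.065, 1.46, 0.022, 1.35, -0.088], TCP at [0.183, 0.598, 0.223] pointing down, gripper open.
Joint ranges: [-2.6, 2.6], [-0.5, 2.12], [-1.47, 1.34], [0.16, 2.42], [-1.27, 4.41], [0.06, 2.06], [-2.6, 2.6]. Speed limits (rad/s): [2.22, 2.22, 2.79, 2.79, 3.14, 3.14, 3.14].

### API

Orientations are given as a rotation vector (axis times angle).
In Python, from rig import arm gives the robot as it stands.
- The arm moves only by the tool drive_tool, never from a script. Its argument "deltas" is a list of rows, each an object of numbers: "tx", "ty", "tz": the shift along the tool's x, y, z in m; "rx", "ry", "rz": the turn, a rotation vector about the tool's x, y, z in degrees. A call has 1 to 5 rows; each row shifts and turns the commanded pose from where the row before left it, along the tool's axes as they then stand; what a row does not reach is not made up. A row lasts 1/12 s, in which the tool goes at most 41.7 mm and 7.16 degrees, less where a joint would pass 70% of its speed; a pose out of reach is approached as far as the arm can. A call with a gripper value outside its range is refused whole. "grip" is the finger opening in m, from 0 to 0.087, set as the call begins (left out, the last holds). The fingers move at their own pace and stop on an object; the grip force is fixed at half the most. Time passes only in rows, so rows that do not move let the fingers close. It gives the time, the measured TCP pose, the force, the opening and the grip force at its end, in the units of the state.
- arm.read_state(): the state, without advancing time (a new reading comes with each control period).
- arm.snapshot(name): name is "side" or "top" or "wrist"; returns a dict with "pixels" (480x640x3 uint8, red, green, blue), "depth" (480x640 float32, m along the optical axis (not along the pixel's ray), 0 where there is no reading), "intrinsics" (3x3 intrinsics, pixels), "distortion" ([k1, k2, p1, p2, k3] as OpenCV has them; the pictures are not rectified), "origin" and "orientation" of the camera in the world. Camera axes: x right, y down, z forward; pixel columns grow to the right and rows downward; lengths in m; the calibration is good to about 2 mm. A picture is of the moment at which its call begins.
- arm.finish_job(): hands the job in; it is judged then, once.
The state is a dict: "time": time; "joint_pos": joint angles; "dq": joint speeds; "joint_torque": joint torques, N m; "tcp_pos": TCP position; "ee_rot": TCP orientation; "ft_force": force on the tool from outside, world axes, zero at the start; "moment": the same for the moment, N m; "opening": opening from 0.0 (shut) to 1.0 (fully open); "finger_force": force on a finger pad.
Only numpy, scipy, OpenCV 4.12 (cv2) and the standard library are available. Lean on these libraries where they do the work, as an engineer would, in place of code of your own. Each camera call takes 0.05 s, during which the arm holds its last target. There are 200 camera calls.

### The job

Make the blood-tube rack fast on the bench mixer before the mixer is started. First push the rack back along its guides until it is fully home against the back stop, then swing the steel clamp strap over with the back of a finger until it lies across the bare front of the rack at its stop, then push the cam lever down as far as it goes so that the strap's pad clamps the rack. Everything is done by pushing: lift and carry nothing, and leave the other things on the table where they stand.

Things in the scene. Friction and masses are not known exactly. Their poses are not given: they have to be found in the camera images.
- mixer: White bench mixer, fixed, 220 x 180 mm. Origin on the table below the rack guides' centreline; x to its back (the rack is pushed to +x), y to the clamp post, z up. In mm in this frame: platform x -110..110, y -75..105; mat top z 60; side guides 13 high over the mat, inner faces y +-56.5; back stop's face x 95, 21 high over the mat; clamp post x 11, y 85.
- tube_rack: Loose white moulded rack, 100 x 110 x 60 mm (x, y, z), 0.3 to 0.6 kg, on the mat between the side guides, 1.5 mm play each side. Origin: middle of the underside; axes as the mixer's. Slides with 2 to 7 N. Home on the stop its origin is at x = 45 mm in the mixer's frame; it starts 15 to 35 mm short. Eight tubes are fixed in it, cap tops 85 mm above the origin, at x 4 and 31, y +-13 and +-39 mm.
- rack_front (a point): Centre of the rack's flat front face (its x = -50 mm, 30 mm above the mat; the face is 60 mm high and 110 wide). Push here, towards +x of the mixer. The front 34 mm of the rack's top is bare: there the strap's pad presses.
- strap_swing (a joint): Angle of the clamp strap about the upright post, rad: 0 = parked, pointing to the mixer's -x (its front); 1.571 = at its stop, pointing to the mixer's -y, across the bare front of the rack's top. Counter-clockwise from above; starts at 0 to 0.35. Turns with a slow drag (1 to 5 N); stays where left. The lever turns with it.
- strap_pivot (a point): Point on the post's axis at mid-thickness of the raised strap: x 11, y 85, z 135.5 mm in the mixer's frame.
- strap_tip (a point): Point in the strap's rounded end, mid-thickness, 85 mm from the post's axis, above the pad. Plain steel bar 22 mm wide, 8 thick, end radius 11. With the lever at 0 its underside is 131.5 and its top 139.5 mm above the table (screw head 4 mm more); the pad below its end is 3 mm clear of the rack.
- strap_pad: Round black rubber pad under the strap's end, 19 mm wide, 8.5 thick, springy up to 6 mm; it presses on the rack. Its origin lies on the post's axis, not in the pad.
- cam_lever (a joint): Angle of the cam lever, rad: 0 = raised (nearly upright), 1.571 = fully down at its stop. Starts at 0 to 0.25. It turns about a level pin square to the strap, away from the strap: its end goes outwards and down and ends beyond the post, on the side away from the strap. Stiff (4 to 8 N at its end); stays where left. Its cam lowers the strap by up to 7.5 mm.
- lever_pin (a point): Centre of the lever's pin, on the post's axis, 151.5 mm above the table.
- lever_end (a point): End of the lever on its middle line, 85 mm from the pin. The black handle is 20 mm wide, 10 thick, from 35 to 86 mm from the pin. At 0 it leans 0.12 rad over the strap, its end 236 mm above the table; at 1.571 it rises outwards by 0.12 rad, its end 162 mm above the table.
- timer: Bystander: white wind-up timer, 66 x 66 x 44 mm, on the table left of the mixer's front. Origin under its centre.
- reagent_bottle: Bystander: amber bottle with black cap, 46 x 46 x 98 mm, left of the mixer's back. Origin under its centre.
- steel_dish: Bystander: stainless dish, 78 x 120 x 26 mm, right of the mixer's front. Origin under its centre.
- forceps: Bystander: steel forceps, 14 x 132 x 9 mm, lying to the right.
- pen_black: Bystander: pen, 134 mm long, lying to the right.
- marker_red: Bystander: two-ended marker, 124 mm long, lying to the right.

How it is judged:
By the outcome, as a careful person would: the job done as asked, in the order asked, and still so for the second after the job is handed in, with the robot touching nothing.
It also fails if it takes over 61 s, if anything falls off the work surface, if the arm or the gripper's body presses on something with over 40 N, if the wrist force passes 120 N, or if a joint passes its speed limit or range.

## Working session

There is one attempt and no reset: what is moved stays moved. The work goes in short steps, Python scripts to look and compute and a tool call to move; the robot and the scene stay as the last step left them, time stands still between calls to the robot, and variables do not carry over. Pictures are saved under pics/ and viewed, at most 10 in all, crops included, and the job is handed in when it is done.

Besides the shell and the picture viewer there is one more tool, called after "Call:" by a JSON object that holds its "fn" and its "kwargs", one argument or row to a line. drive_tool: Moves the arm, as the interface text tells. Its arguments: {"type":"object","properties":{"deltas":{"type":"array"},"grip":{"type":"number"}},"required":["deltas"]}

```bash
mkdir -p pics; ls; cat > h.py <<'E'
import numpy as np, cv2
from scipy.spatial.transform import Rotation as R
from rig import arm
def snap(n):
    s=arm.snapshot(n); np.savez('last_%s.npz'%n,**{k:np.array(v) for k,v in s.items()}); return s
def load(n): return dict(np.load('last_%s.npz'%n))
def rot(o):
    o=np.array(o,float)
    if o.shape==(3,3): return o
    return R.from_rotvec(o).as_matrix() if o.size==3 else R.from_quat(o).as_matrix()
def px2w(s,pts,z=None):
    pts=np.array(pts,float).reshape(-1,2)
    u=cv2.undistortPoints(pts.reshape(-1,1,2),s['intrinsics'],s['distortion']).reshape(-1,2)
    ray=np.c_[u,np.ones(len(u))]; Rm=rot(s['orientation']); o=np.array(s['origin'])
    if z is None:
        d=np.array([s['depth'][int(round(p[1])),int(round(p[0]))] for p in pts]); return (ray*d[:,None])@Rm.T+o
    r=ray@Rm.T; return o+r*((np.array(z)-o[2])/r[:,2])[:,None]
def w2px(s,P):
    Rm=rot(s['orientation']); rv=cv2.Rodrigues(Rm.T)[0]; t=-Rm.T@np.array(s['origin'])
    return cv2.projectPoints(np.array(P,float).reshape(-1,1,3),rv,t,s['intrinsics'],s['distortion'])[0].reshape(-1,2)
def cloud(s):
    v,u=np.mgrid[0:480,0:640]; P=px2w(s,np.c_[u.ravel(),v.ravel()]); P[s['depth'].ravel()<=0]=np.nan
    return P.reshape(480,640,3)
E
python3 - <<'E'
from h import *
for n in ['top','side']:
    s=snap(n); print(n,s['origin'],s['orientation'],s['intrinsics'][0][0]); cv2.imwrite('pics/%s0.png'%n,s['pixels'][:,:,::-1])
print(arm.read_state())
E
```

```text
pics
top [0.39374654 0.01918697 1.29988045] [-2.13469936  2.15666327 -0.11775999] 475.99797229968544
side [ 0.15153191 -0.81156681  0.87496569] [-2.1923789   0.45366259 -0.23296453] 499.3753282854216
{'time': 0.1, 'joint_pos': array([-1.29563921,  0.3327917 , -0.06468644,  1.46084639,  0.02160877,
        1.34989501, -0.08852721]), 'dq': array([-5.48056083e-04, -9.29293548e-05, -1.59170564e-03, -2.78677941e-03,
        4.74681797e-04,  1.51481924e-03,  1.96548671e-03]), 'joint_torque': array([ 9.71927184e-04, -6.24538922e+01,  2.41429074e-02, -3.90720785e+01,
       -6.15864596e-02,  3.67324613e-02,  4.63307549e-05]), 'tcp_pos': array([0.18327451, 0.59716914, 0.22184929]), 'ee_rot': array([-4.66002289e-01, -3.10672065e+00,  1.94682348e-03]), 'ft_force': array([0.15871568, 0.58408034, 0.43846848]), 'moment': array([ 0.02105703,  0.01959035, -0.03673538]), 'finger_force': 0.0, 'opening': 0.9998506639641608}
```

View pics/top0.png

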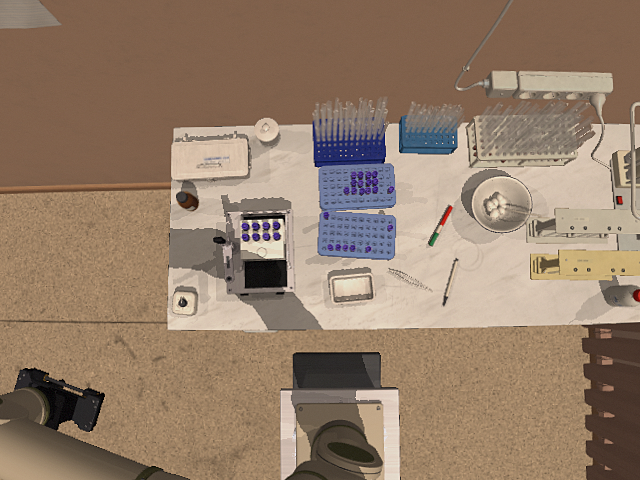

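View pics/side0.png

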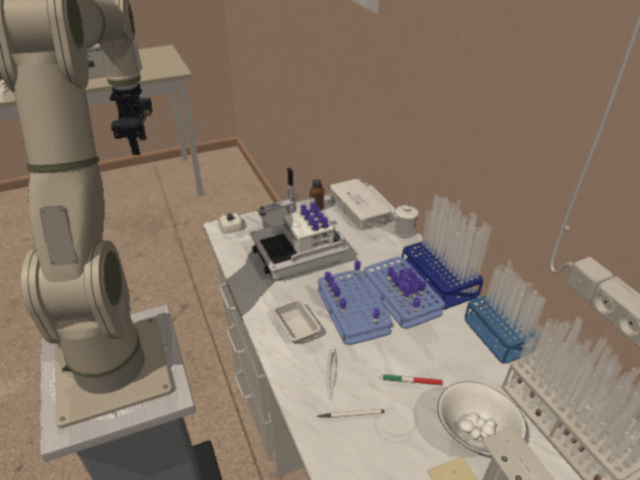

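The top view shows the mixer at about px (262,252), the rack with purple caps at (262,232), the strap and lever on its left at about (225,240), the timer at (184,302), the bottle at (187,200) and the dish at (350,287). I'll enlarge the mixer.

```bash
python3 - <<'E'
from h import *
s=load('top'); c=s['pixels'][190:310,170:330,::-1]; a=cv2.resize(c,None,fx=5,fy=5,interpolation=cv2.INTER_CUBIC)
cv2.imwrite('pics/top_c.png',a)
s2=load('side'); c=s2['pixels'][150:290,200:370,::-1]; cv2.imwrite('pics/side_c.png',cv2.resize(c,None,fx=4.2,fy=4.2,interpolation=cv2.INTER_CUBIC))
E
```

```text
(no output)
```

View pics/top_c.png

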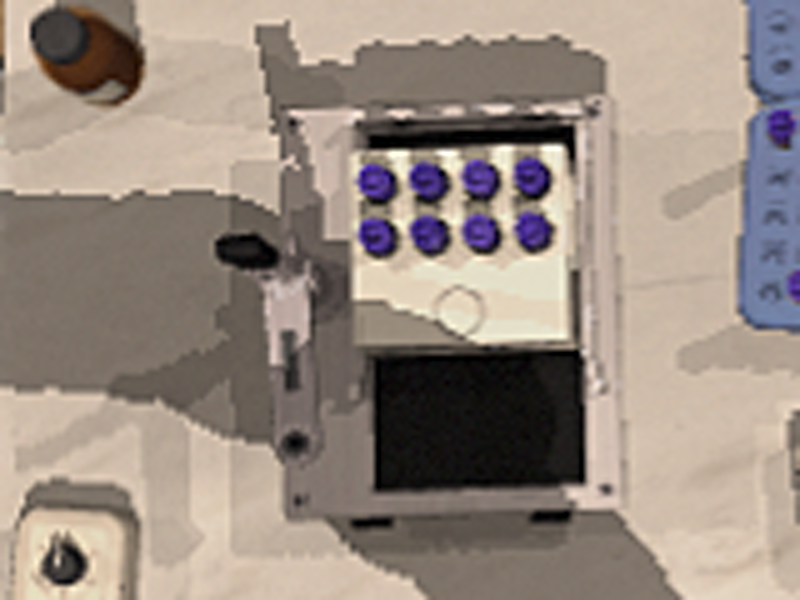

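View pics/side_c.png

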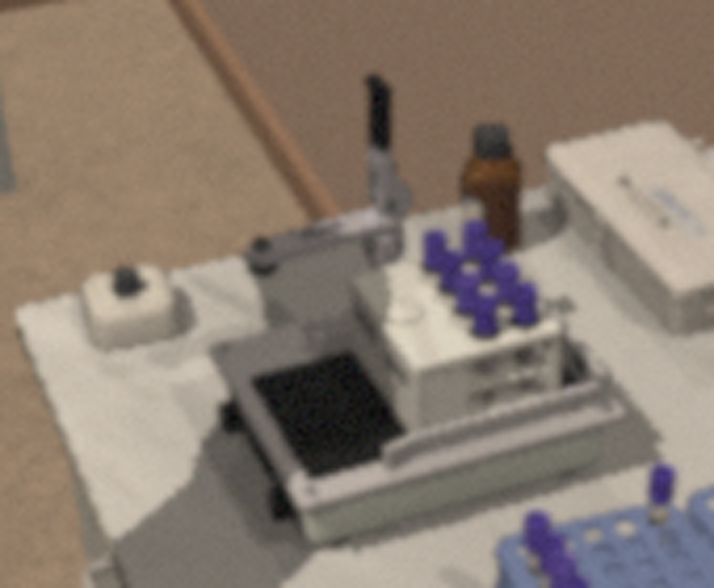

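Top crop: the platform corners are at about crop px (287,518), (622,508), (612,97) and (285,112). The caps form two rows at y≈180 and y≈234. The post is at about (297,275), the strap tip at (295,440), and the lever end at about (232,250). The strap is parked near 0 and the lever is raised.

```bash
python3 - <<'E'
from h import *
s=load('top'); f=lambda L:[(170+(x+.5)/5-.5,190+(y+.5)/5-.5) for x,y in L]
Pc=px2w(s,f([(287,518),(622,508),(612,97),(285,112)]),0.058); print('corners\n',Pc.round(4))
for a,b in [(0,1),(1,2),(2,3),(3,0)]: d=Pc[b]-Pc[a]; print(np.hypot(*d[:2]).round(4),np.degrees(np.arctan2(d[1],d[0])).round(2))
for n in ['top','side']:
    s=load(n); C=cloud(s); p=s['pixels'].astype(int); m=(p[...,2]>p[...,1]+35)&(p[...,2]>90)&(C[...,2]>.125)&(C[...,2]<.16)
    k,l,st,cen=cv2.connectedComponentsWithStats(m.astype(np.uint8),connectivity=4)
    for i in range(1,k):
        if st[i,4]>8:
            Q=C[l==i]; Q=Q[Q[:,2]>Q[:,2].max()-.008]; print(n,cen[i].round(1),st[i,4],((Q.max(0)+Q.min(0))/2).round(4),Q.mean(0).round(4))
s=load('top');C=cloud(s)
print('strap tip',px2w(s,f([(295,442)]),.1435),'post',px2w(s,f([(297,275)]),.15))
for q in f([(295,442),(290,400),(290,310),(240,250),(225,250),(260,255),(460,310),(300,480),(470,420)]): print(np.array(q).round(1),px2w(s,[q])[0].round(4))
m=(C[...,2]>.165)&(C[...,2]<.26)&(C[...,0]<.75)&(C[...,0]>.4); Q=C[m]; print(len(Q),Q.min(0),Q.max(0)); 
h=Q[Q[:,2]>.2]; print('lever top',h.mean(0))
for nm,x,y in [('timer',62,560),('bottle',62,35)]: print(nm,px2w(s,f([(x,y)])).round(3))
E
```

```text
corners
 [[0.408  0.2869 0.058 ]
 [0.4121 0.1112 0.058 ]
 [0.6292 0.116  0.058 ]
 [0.6235 0.2912 0.058 ]]
0.1757 -88.67
0.2172 1.28
0.1752 91.85
0.2156 -178.85
top [254.7 225.3] 30 [0.5741 0.2022 0.1426] [0.5736 0.202  0.1424]
top [265.5 224.9] 31 [0.575  0.1762 0.1451] [0.5743 0.1763 0.1436]
top [275.5 224.6] 28 [0.5749 0.1501 0.1425] [0.5748 0.1505 0.1428]
top [244.5 225.7] 30 [0.5732 0.2273 0.1425] [0.5731 0.228  0.1422]
top [275.7 235.2] 29 [0.5485 0.1503 0.143 ] [0.5482 0.1495 0.1428]
top [255.  235.9] 32 [0.5469 0.2007 0.1436] [0.5471 0.2009 0.1438]
top [265.4 235.6] 30 [0.5477 0.1759 0.1448] [0.5481 0.1759 0.1439]
top [244.6 236.4] 28 [0.5459 0.2269 0.1424] [0.5459 0.2269 0.1424]
side [313.9 215.3] 297 [0.5592 0.1923 0.1456] [0.5598 0.1873 0.1445]
strap tip [[0.44394516 0.26493662 0.1435    ]] post [[0.52531247 0.26369627 0.15      ]]
[228.6 278. ] [0.4441 0.2657 0.1398]
[227.6 269.6] [0.4648 0.2689 0.1379]
[227.6 251.6] [0.509  0.2688 0.1411]
[217.6 239.6] [0.5272 0.2719 0.2356]
[214.6 239.6] [0.5271 0.2784 0.2372]
[221.6 240.6] [0.5265 0.2658 0.2219]
[261.6 251.6] [0.5105 0.1879 0.1175]
[229.6 285.6] [0.4279 0.2809 0.0546]
[263.6 273.6] [0.4585 0.1908 0.0579]
4412 [ 0.43569888 -0.75660968  0.16500355] [0.74882202 0.28303925 0.23951984]
lever top [ 0.63560065 -0.56539568  0.21400068]
timer [[0.386 0.412 0.041]]
bottle [[0.66  0.403 0.095]]
```

The mixer origin is about (0.5185, 0.187) with yaw of about 1.3°. The rack sits about 20 mm short of home, swing is about 0.05, and the lever is near 0.12. Next I'll write a planner that prints tool-frame rows.

```bash
cat >> h.py <<'E'
YAW=np.radians(1.3); O=np.array([.5185,.187])
def m2w(x,y,z): c,s=np.cos(YAW),np.sin(YAW); return np.array([O[0]+(c*x-s*y)/1e3,O[1]+(s*x+c*y)/1e3,z/1e3])
def w2m(p): c,s=np.cos(YAW),np.sin(YAW); d=np.array(p[:2])-O; return np.array([c*d[0]+s*d[1],-s*d[0]+c*d[1],p[2]])*1e3
def toolR(deg):  # tool z down, tool y at deg in the mixer frame
    a=np.radians(deg)+YAW; y=np.array([np.cos(a),np.sin(a),0]); z=np.array([0,0,-1.]); return np.c_[np.cross(y,z),y,z]
def plan(way):  # way: list of (x,y,z mm, deg, nrows); prints rounded rows
    s=arm.read_state(); p=np.array(s['tcp_pos']); Rm=R.from_rotvec(s['ee_rot'])
    print('now',w2m(p).round(1),'ydeg',round(float(np.degrees(np.arctan2(*Rm.as_matrix()[[1,0],1])-YAW)),1),'F',np.round(s['ft_force'],1),'t',s['time'])
    for x,y,z,deg,n in way:
        T=m2w(x,y,z); RT=R.from_matrix(toolR(deg)); print('->',x,y,z,deg)
        for i in range(n):
            d=(Rm.inv().apply(T-p)/(n-i)).round(4); r=np.degrees((Rm.inv()*RT).as_rotvec()/(n-i)).round(1)
            print(','.join(['{"tx":%g,"ty":%g,"tz":%g,"rx":%g,"ry":%g,"rz":%g}'%(*d,*r)]))
            p=p+Rm.apply(d); Rm=Rm*R.from_rotvec(np.radians(r))
E
python3 - <<'E'
from h import *
plan([(-52,0,260,0,15),(-52,0,86,0,5)])
E
```

```text
now [-325.8  417.7  221.8] ydeg 71.6 F [0.2 0.6 0.4] t 0.1
-> -52 0 260 0
{"tx":-0.0261,"ty":-0.0207,"tz":-0.0025,"rx":-0,"ry":0,"rz":4.8}
{"tx":-0.0277,"ty":-0.0184,"tz":-0.0025,"rx":-0,"ry":0,"rz":4.8}
{"tx":-0.0292,"ty":-0.016,"tz":-0.0025,"rx":-0,"ry":0,"rz":4.8}
{"tx":-0.0304,"ty":-0.0135,"tz":-0.0025,"rx":-0,"ry":0,"rz":4.8}
{"tx":-0.0315,"ty":-0.011,"tz":-0.0025,"rx":-0,"ry":0,"rz":4.8}
{"tx":-0.0323,"ty":-0.0083,"tz":-0.0025,"rx":-0,"ry":0,"rz":4.8}
{"tx":-0.0328,"ty":-0.0055,"tz":-0.0025,"rx":-0,"ry":0,"rz":4.8}
{"tx":-0.0332,"ty":-0.0028,"tz":-0.0025,"rx":-0,"ry":0,"rz":4.8}
{"tx":-0.0333,"ty":-0,"tz":-0.0025,"rx":-0,"ry":0,"rz":4.7}
{"tx":-0.0332,"ty":0.0027,"tz":-0.0025,"rx":-0,"ry":0,"rz":4.8}
{"tx":-0.0328,"ty":0.0055,"tz":-0.0025,"rx":-0,"ry":0,"rz":4.7}
{"tx":-0.0323,"ty":0.0082,"tz":-0.0026,"rx":-0,"ry":0,"rz":4.8}
{"tx":-0.0315,"ty":0.0108,"tz":-0.0025,"rx":-0,"ry":0,"rz":4.7}
{"tx":-0.0305,"ty":0.0134,"tz":-0.0026,"rx":-0,"ry":0,"rz":4.8}
{"tx":-0.0292,"ty":0.0159,"tz":-0.0025,"rx":-0,"ry":0.1,"rz":4.7}
-> -52 0 86 0
{"tx":-0,"ty":0,"tz":0.0348,"rx":-0,"ry":-0,"rz":0}
{"tx":-0,"ty":0,"tz":0.0348,"rx":-0,"ry":-0,"rz":0}
{"tx":-0,"ty":0,"tz":0.0348,"rx":-0,"ry":-0,"rz":0}
{"tx":-0.0001,"ty":0,"tz":0.0348,"rx":-0,"ry":-0,"rz":0}
{"tx":-0,"ty":0,"tz":0.0348,"rx":-0,"ry":-0,"rz":0}
```

Call:
{"fn": "drive_tool", "kwargs": {
  "deltas": [
    {"tx": -0.026, "ty": -0.021, "tz": -0.0025, "rz": 4.8},
    {"tx": -0.028, "ty": -0.018, "tz": -0.0025, "rz": 4.8},
    {"tx": -0.029, "ty": -0.016, "tz": -0.0025, "rz": 4.8},
    {"tx": -0.03, "ty": -0.0135, "tz": -0.0025, "rz": 4.8},
    {"tx": -0.0315, "ty": -0.011, "tz": -0.0025, "rz": 4.8}
  ],
  "grip": 0
}}

```text
$.deltas[0]: bad value
```

Call:
{"fn": "drive_tool", "kwargs": {
  "deltas": [
    {"tx": -0.032, "ty": -0.008, "tz": -0.0025, "rz": 4.8},
    {"tx": -0.033, "ty": -0.0055, "tz": -0.0025, "rz": 4.8},
    {"tx": -0.033, "ty": -0.003, "tz": -0.0025, "rz": 4.8},
    {"tx": -0.033, "ty": 0, "tz": -0.0025, "rz": 4.7},
    {"tx": -0.033, "ty": 0.003, "tz": -0.0025, "rz": 4.8}
  ]
}}

```text
$.deltas[0]: bad value
```

Call:
{"fn": "drive_tool", "kwargs": {
  "deltas": [
    {"tx": -0.033, "ty": 0.0055, "tz": -0.0025, "rz": 4.7},
    {"tx": -0.032, "ty": 0.008, "tz": -0.0025, "rz": 4.8},
    {"tx": -0.0315, "ty": 0.011, "tz": -0.0025, "rz": 4.7},
    {"tx": -0.0305, "ty": 0.0135, "tz": -0.0025, "rz": 4.8},
    {"tx": -0.029, "ty": 0.016, "tz": -0.0025, "rz": 4.7}
  ]
}}

```text
$.deltas[0]: bad value
```

Call:
{"fn": "drive_tool", "kwargs": {
  "deltas": [
    {"tx": -0.026, "ty": -0.021, "tz": -0.0025, "rx": 0, "ry": 0, "rz": 4.8},
    {"tx": -0.028, "ty": -0.018, "tz": -0.0025, "rx": 0, "ry": 0, "rz": 4.8},
    {"tx": -0.029, "ty": -0.016, "tz": -0.0025, "rx": 0, "ry": 0, "rz": 4.8},
    {"tx": -0.03, "ty": -0.0135, "tz": -0.0025, "rx": 0, "ry": 0, "rz": 4.8},
    {"tx": -0.0315, "ty": -0.011, "tz": -0.0025, "rx": 0, "ry": 0, "rz": 4.8}
  ],
  "grip": 0
}}

```text
time: 0.52
tcp_pos: [0.278, 0.4591, 0.2348]
ee_rot: [-1.108, -2.94, 0.001]
ft_force: [0.8, 0.5, -1.1]
opening: 0.708
finger_force: 0.0
```

Call:
{"fn": "drive_tool", "kwargs": {
  "deltas": [
    {"tx": -0.032, "ty": -0.008, "tz": -0.0025, "rx": 0, "ry": 0, "rz": 4.8},
    {"tx": -0.033, "ty": -0.0055, "tz": -0.0025, "rx": 0, "ry": 0, "rz": 4.8},
    {"tx": -0.033, "ty": -0.003, "tz": -0.0025, "rx": 0, "ry": 0, "rz": 4.8},
    {"tx": -0.033, "ty": 0, "tz": -0.0025, "rx": 0, "ry": 0, "rz": 4.7},
    {"tx": -0.033, "ty": 0.003, "tz": -0.0025, "rx": 0, "ry": 0, "rz": 4.8}
  ]
}}

```text
time: 0.93
tcp_pos: [0.3722, 0.3228, 0.2475]
ee_rot: [-1.692, -2.647, 0.0]
ft_force: [0.5, -0.2, 0.5]
opening: 0.325
finger_force: 0.0
```

Call:
{"fn": "drive_tool", "kwargs": {
  "deltas": [
    {"tx": -0.033, "ty": 0.0055, "tz": -0.0025, "rx": 0, "ry": 0, "rz": 4.7},
    {"tx": -0.032, "ty": 0.008, "tz": -0.0025, "rx": 0, "ry": 0, "rz": 4.8},
    {"tx": -0.0315, "ty": 0.011, "tz": -0.0025, "rx": 0, "ry": 0, "rz": 4.7},
    {"tx": -0.0305, "ty": 0.0135, "tz": -0.0025, "rx": 0, "ry": 0, "rz": 4.8},
    {"tx": -0.029, "ty": 0.016, "tz": -0.0025, "rx": 0, "ry": 0, "rz": 4.7}
  ]
}}

```text
time: 1.35
tcp_pos: [0.4668, 0.186, 0.26]
ee_rot: [-2.2, -2.242, 0.0]
ft_force: [0.7, 1.1, 0.1]
opening: 0.018
finger_force: 0.0
```

```bash
python3 - <<'E'
from h import *
plan([(-52,0,86,0,5)])
s=snap('wrist'); cv2.imwrite('pics/w1.png',s['pixels'][:,:,::-1])
E
```

```text
now [-5.17e+01  1.00e-01  2.60e+02] ydeg -0.2 F [0.7 1.1 0.1] t 1.35
-> -52 0 86 0
{"tx":-0,"ty":-0.0001,"tz":0.0348,"rx":-0,"ry":-0,"rz":-0}
{"tx":-0,"ty":-0,"tz":0.0348,"rx":-0,"ry":-0,"rz":-0.1}
{"tx":-0.0001,"ty":-0.0001,"tz":0.0348,"rx":-0,"ry":-0,"rz":-0}
{"tx":-0,"ty":-0,"tz":0.0348,"rx":-0,"ry":-0,"rz":-0.1}
{"tx":-0.0001,"ty":-0.0001,"tz":0.0348,"rx":-0,"ry":-0,"rz":-0}
```

View pics/w1.png

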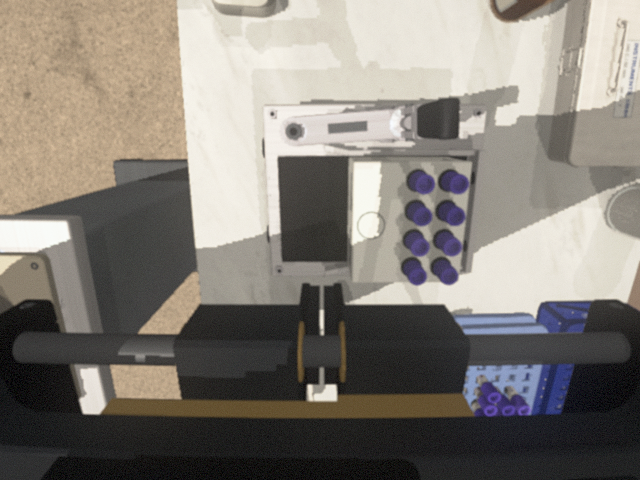

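The wrist view shows the strap pin at (293,131), the lever handle at about (438,118), the rack front edge at x≈351 and its left edge at y≈160. The mat front edge is at x≈279, and the platform corners are at (264,105), (268,277) and (488,106).

```bash
python3 - <<'E'
from h import *
s=load('wrist')
print(s['origin'],'platform',[w2m(p).round(1) for p in px2w(s,[(264,105),(268,277),(488,106)],.058)])
print('screw',w2m(px2w(s,[(293,131)],.1435)[0]).round(1))
print('rack front top L, R',[w2m(p).round(1) for p in px2w(s,[(352,160),(351,278)],.12)])
print('depths',[w2m(p).round(1) for p in px2w(s,[(293,131),(375,180),(360,255),(310,200),(420,181),(440,105),(440,130),(268,200)])])
E
```

```text
[0.46488105 0.26692233 0.42304693] platform [array([-107. ,  105.4,   58. ]), array([-111.5,  -73.4,   58. ]), array([110.4, 105. ,  58. ])]
screw [-73.1  81.1 143.5]
rack front top L, R [array([-26.4,  57.7, 120. ]), array([-25.1, -48.4, 120. ])]
depths [array([-73.1,  81.1, 144.1]), array([ -6.7,  41.1, 120.4]), array([-17.6, -25.7, 120.9]), array([-63.7,  13.1,  61.4]), array([ 26.3,  42.9, 139.5]), array([  7.1,  93.5, 235.9]), array([  8.3,  81.6, 235. ]), array([-107.3,   12.7,   58. ])]
```

Call:
{"fn": "drive_tool", "kwargs": {
  "deltas": [
    {"tx": 0, "ty": 0, "tz": 0.035, "rx": 0, "ry": 0, "rz": 0},
    {"tx": 0, "ty": 0, "tz": 0.035, "rx": 0, "ry": 0, "rz": 0},
    {"tx": 0, "ty": 0, "tz": 0.035, "rx": 0, "ry": 0, "rz": 0},
    {"tx": 0, "ty": 0, "tz": 0.035, "rx": 0, "ry": 0, "rz": 0},
    {"tx": 0, "ty": 0, "tz": 0.034, "rx": 0, "ry": 0, "rz": -0.2}
  ]
}}

```text
time: 1.82
tcp_pos: [0.4658, 0.1875, 0.0843]
ee_rot: [-2.191, -2.251, 0.0]
ft_force: [0.2, 0.7, 0.2]
opening: 0.003
finger_force: 0.0
```

Call:
{"fn": "drive_tool", "kwargs": {
  "deltas": [
    {"tx": 0, "ty": 0.005, "tz": 0, "rx": 0, "ry": 0, "rz": 0},
    {"tx": 0, "ty": 0.004, "tz": 0, "rx": 0, "ry": 0, "rz": 0},
    {"tx": 0, "ty": 0.003, "tz": 0, "rx": 0, "ry": 0, "rz": 0},
    {"tx": 0, "ty": 0.003, "tz": 0, "rx": 0, "ry": 0, "rz": 0},
    {"tx": 0, "ty": 0.003, "tz": 0, "rx": 0, "ry": 0, "rz": 0}
  ]
}}

```text
time: 2.23
tcp_pos: [0.4845, 0.1888, 0.088]
ee_rot: [-2.19, -2.25, -0.001]
ft_force: [-15.4, -1.8, 15.7]
opening: 0.003
finger_force: 9.0
```

Call:
{"fn": "drive_tool", "kwargs": {
  "deltas": [
    {"tx": 0, "ty": 0.003, "tz": 0, "rx": 0, "ry": 0, "rz": 0},
    {"tx": 0, "ty": 0.003, "tz": 0, "rx": 0, "ry": 0, "rz": 0},
    {"tx": 0, "ty": 0.002, "tz": 0, "rx": 0, "ry": 0, "rz": 0},
    {"tx": 0, "ty": 0.002, "tz": 0, "rx": 0, "ry": 0, "rz": 0},
    {"tx": 0, "ty": 0.001, "tz": 0, "rx": 0, "ry": 0, "rz": 0}
  ]
}}

```text
time: 2.65
tcp_pos: [0.4948, 0.1894, 0.0881]
ee_rot: [-2.189, -2.25, -0.001]
ft_force: [-13.2, -0.7, 12.4]
opening: 0.006
finger_force: 7.5
```

```bash
python3 - <<'E'
from h import *
s=snap('side'); t=snap('wrist')
a=cv2.resize(s['pixels'][150:280,210:370,::-1],(640,520),interpolation=cv2.INTER_CUBIC)
cv2.imwrite('pics/p2.png',a); cv2.imwrite('pics/w2.png',t['pixels'][:,:,::-1])
print(arm.read_state()['ft_force'],arm.read_state()['moment'])
E
```

```text
[-11.00816552  -0.65830087  10.89173878] [-0.20185904  2.1347998   0.01816018]
```

View pics/p2.png

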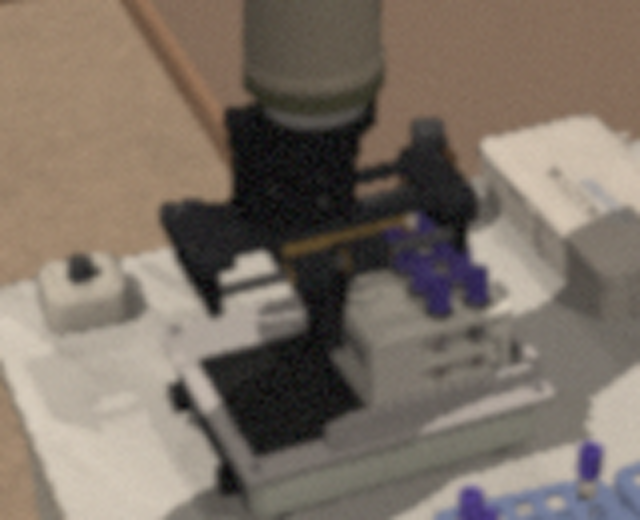

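View pics/w2.png

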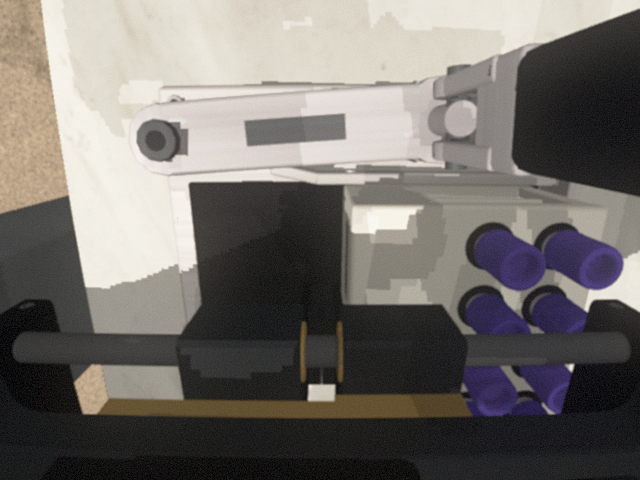

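The side view shows the fingers at the rack front with the gripper crossbar very close over the caps. The wrist view shows the caps at (510,260) and (585,258) beneath the gripper's end plate. I'll use depth to check clearance and where the rack is.

```bash
python3 - <<'E'
from h import *
s=load('side'); C=cloud(s); M=np.apply_along_axis(w2m,2,C); p=s['pixels'].astype(int)
dark=(p.max(2)<60); box=(M[...,0]>-140)&(M[...,0]<110)&(abs(M[...,1])<60)&(M[...,2]>70)&(M[...,2]<240)&dark
Q=M[box]
for x0 in range(-130,100,10):
    q=Q[(Q[:,0]>=x0)&(Q[:,0]<x0+10)]
    if len(q)>3: print(x0,len(q),'zmin %.0f z5 %.0f zmax %.0f ymin %.0f ymax %.0f'%(q[:,2].min(),np.percentile(q[:,2],5),q[:,2].max(),q[:,1].min(),q[:,1].max()))
w=load('wrist'); Cw=cloud(w); W=np.apply_along_axis(w2m,2,Cw); p=w['pixels'].astype(int)
m=(W[...,2]>117)&(W[...,2]<123)&(abs(W[...,1])<56)&(p.min(2)>90); q=W[m]; print('rack top x',np.percentile(q[:,0],[0,1,5]), 'z',q[:,2].mean())
k,l,st,cen=cv2.connectedComponentsWithStats(((p[...,2]>p[...,1]+35)&(p[...,2]>90)&(W[...,2]>139)).astype(np.uint8))
for i in range(1,k):
    if st[i,4]>150: print(cen[i].round(),np.median(W[l==i],0).round(1),W[l==i].max(0).round(1))
print('front top L/R',[w2m(a).round(1) for a in px2w(w,[(347,206),(343,290)],.12)])
for v in (348,310): print([w2m(a).round(0) for a in px2w(w,[(20,v),(240,v),(400,v),(620,v),(320,v)])])
E
```

```text
-120 98 zmin 170 z5 176 zmax 205 ymin -36 ymax 34
-110 103 zmin 162 z5 167 zmax 205 ymin -36 ymax 32
-100 58 zmin 198 z5 200 zmax 205 ymin -36 ymax 30
-90 54 zmin 194 z5 196 zmax 207 ymin -24 ymax 24
-80 114 zmin 193 z5 199 zmax 240 ymin -24 ymax 23
-70 68 zmin 193 z5 195 zmax 239 ymin -26 ymax -14
-60 98 zmin 165 z5 170 zmax 238 ymin -36 ymax 7
-50 99 zmin 165 z5 168 zmax 238 ymin -37 ymax -6
-40 171 zmin 91 z5 98 zmax 239 ymin -37 ymax 16
-30 132 zmin 90 z5 95 zmax 238 ymin -33 ymax 0
-20 171 zmin 92 z5 100 zmax 239 ymin -36 ymax -1
-10 67 zmin 139 z5 167 zmax 236 ymin -37 ymax -3
0 50 zmin 165 z5 167 zmax 204 ymin -36 ymax -13
10 39 zmin 171 z5 173 zmax 204 ymin -30 ymax 31
20 38 zmin 172 z5 173 zmax 205 ymin -33 ymax 30
30 43 zmin 121 z5 125 zmax 205 ymin -28 ymax 38
40 96 zmin 143 z5 174 zmax 206 ymin -35 ymax 35
50 125 zmin 162 z5 165 zmax 205 ymin -37 ymax 39
60 74 zmin 142 z5 183 zmax 206 ymin -35 ymax 42
rack top x [-12.93555721 -12.36530157  -9.81155488] z 120.85213375448068
[520. 266.] [ 41.1  42.  144.8] [ 48.8  50.3 147.3]
[598. 265.] [ 68.2  42.7 144.7] [ 75.9  50.3 147.1]
[576. 324.] [ 64.6  21.5 145.1] [ 71.7  34.3 171.2]
[511. 324.] [ 40.3  22.  145.3] [ 47.9  24.2 146.8]
[558. 391.] [ 65.4  -7.8 144.2] [ 71.8  -0.8 146.7]
[493. 402.] [ 40.7 -13.5 145.1] [ 48.4  -2.4 146.9]
front top L/R [array([-14.6,  57. , 120. ]), array([-15.3,  22.7, 120. ])]
[array([-100.,   32.,  177.]), array([-42.,  37., 182.]), array([ -7.,  38., 184.]), array([ 52.,  32., 176.]), array([-24.,  33., 176.])]
[array([-106.,   38.,  168.]), array([-45.,  39., 167.]), array([ -3.,  39., 167.]), array([ 57.,  39., 168.]), array([-25.,  11., 115.])]
```

The body bottom is at about 162, so it clears the caps at 147. The rack is at about x = 36–38, so it has about 8 mm to go. The vertical load looks like friction from the z command offset, so I'll unload it and keep pushing.

Call:
{"fn": "drive_tool", "kwargs": {
  "deltas": [
    {"tx": 0, "ty": 0, "tz": -0.001, "rx": 0, "ry": 0, "rz": 0},
    {"tx": 0, "ty": 0.002, "tz": 0, "rx": 0, "ry": 0, "rz": 0},
    {"tx": 0, "ty": 0.002, "tz": 0, "rx": 0, "ry": 0, "rz": 0},
    {"tx": 0, "ty": 0.002, "tz": 0, "rx": 0, "ry": 0, "rz": 0}
  ]
}}

```text
time: 3.08
tcp_pos: [0.501, 0.1891, 0.0883]
ee_rot: [-2.19, -2.251, -0.0]
ft_force: [-10.4, -0.6, 8.0]
opening: 0.004
finger_force: 5.6
```

Call:
{"fn": "drive_tool", "kwargs": {
  "deltas": [
    {"tx": 0, "ty": 0.001, "tz": -0.001, "rx": 0, "ry": 0, "rz": 0},
    {"tx": 0, "ty": 0.001, "tz": 0, "rx": 0, "ry": 0, "rz": 0},
    {"tx": 0, "ty": 0.001, "tz": 0, "rx": 0, "ry": 0, "rz": 0}
  ]
}}

```text
time: 3.33
tcp_pos: [0.5037, 0.1892, 0.0885]
ee_rot: [-2.19, -2.25, 0.001]
ft_force: [-10.6, 0.9, 3.9]
opening: 0.008
finger_force: 5.7
```

Call:
{"fn": "drive_tool", "kwargs": {
  "deltas": [
    {"tx": 0, "ty": 0.001, "tz": 0, "rx": 0, "ry": 0, "rz": 0},
    {"tx": 0, "ty": 0.001, "tz": 0, "rx": 0, "ry": 0, "rz": 0}
  ]
}}

```text
time: 3.5
tcp_pos: [0.5039, 0.1894, 0.0883]
ee_rot: [-2.187, -2.249, 0.006]
ft_force: [-22.5, -1.4, 14.8]
opening: 0.008
finger_force: 12.4
```

Call:
{"fn": "drive_tool", "kwargs": {
  "deltas": [
    {"tx": 0, "ty": 0.001, "tz": -0.001, "rx": 0, "ry": 0, "rz": 0},
    {"tx": 0, "ty": 0.001, "tz": 0, "rx": 0, "ry": 0, "rz": 0}
  ]
}}

```text
time: 3.67
tcp_pos: [0.504, 0.1895, 0.0887]
ee_rot: [-2.185, -2.248, 0.01]
ft_force: [-28.8, -1.0, 13.5]
opening: 0.002
finger_force: 15.4
```

Call:
{"fn": "drive_tool", "kwargs": {
  "deltas": [
    {"tx": 0, "ty": -0.004, "tz": 0, "rx": 0, "ry": 0, "rz": 0},
    {"tx": 0, "ty": -0.016, "tz": 0, "rx": 0, "ry": 0, "rz": 0},
    {"tx": 0, "ty": -0.02, "tz": -0.01, "rx": 0, "ry": 0, "rz": 0},
    {"tx": 0, "ty": -0.01, "tz": -0.035, "rx": 0, "ry": 0, "rz": 0},
    {"tx": 0, "ty": 0, "tz": -0.035, "rx": 0, "ry": 0, "rz": 0}
  ]
}}

```text
time: 4.08
tcp_pos: [0.4566, 0.1869, 0.1696]
ee_rot: [-2.191, -2.251, 0.003]
ft_force: [2.0, 0.9, 0.5]
opening: 0.006
finger_force: 0.0
```

Call:
{"fn": "drive_tool", "kwargs": {
  "deltas": [
    {"tx": 0, "ty": 0, "tz": -0.04, "rx": 0, "ry": 0, "rz": 0},
    {"tx": 0, "ty": 0, "tz": -0.04, "rx": 0, "ry": 0, "rz": 0},
    {"tx": 0, "ty": 0, "tz": 0, "rx": 0, "ry": 0, "rz": 0}
  ]
}}

```text
time: 4.33
tcp_pos: [0.462, 0.1886, 0.2578]
ee_rot: [2.19, 2.248, 0.021]
ft_force: [0.9, 1.0, 0.8]
opening: 0.007
finger_force: 0.0
```

```bash
python3 - <<'E'
from h import *
w=snap('wrist'); W=np.apply_along_axis(w2m,2,cloud(w)); p=w['pixels'].astype(int)
k,l,st,cen=cv2.connectedComponentsWithStats(((p[...,2]>p[...,1]+35)&(p[...,2]>90)&(W[...,2]>140)&(W[...,0]<120)).astype(np.uint8))
for i in range(1,k):
    if st[i,4]>60:
        q=W[l==i]; q=q[q[:,2]>143]; print(cen[i].round(),((q.max(0)+q.min(0))/2).round(1))
m=(W[...,2]>117)&(W[...,2]<123)&(abs(W[...,1])<50)&(p.min(2)>90); print('rack top xmin',np.percentile(W[m][:,0],[0,1,3]))
plan([(-66,125,250,-90,13),(-66,125,127,-90,4)])
E
```

```text
[455. 189.] [ 49.6  41.8 145.1]
[488. 189.] [ 76.3  42.  144.9]
[452. 221.] [ 49.6  16.4 144.7]
[484. 221.] [ 76.1  16.6 145.1]
[480. 251.] [ 76.1  -9.4 145.2]
[448. 251.] [ 49.4  -9.5 145.3]
[445. 280.] [ 49.7 -35.5 144.8]
[476. 280.] [ 76.4 -35.2 145.3]
rack top xmin [-4.05783792 -3.44921224 -2.43067965]
now [-57.4   2.6 254.2] ydeg 0.2 F [ 0.7  0.6 -1.6] t 4.3833
-> -66 125 250 -90
{"tx":0.0094,"ty":-0.0006,"tz":0.0004,"rx":0,"ry":-0,"rz":6.9}
{"tx":0.0093,"ty":-0.0018,"tz":0.0004,"rx":0,"ry":-0.1,"rz":6.9}
{"tx":0.009,"ty":-0.0029,"tz":0.0003,"rx":0,"ry":-0,"rz":6.9}
{"tx":0.0086,"ty":-0.0039,"tz":0.0003,"rx":0,"ry":-0.1,"rz":7}
{"tx":0.008,"ty":-0.0049,"tz":0.0003,"rx":0,"ry":-0,"rz":6.9}
{"tx":0.0074,"ty":-0.0059,"tz":0.0003,"rx":0,"ry":-0.1,"rz":7}
{"tx":0.0066,"ty":-0.0067,"tz":0.0003,"rx":0,"ry":-0.1,"rz":6.9}
{"tx":0.0058,"ty":-0.0075,"tz":0.0003,"rx":0,"ry":-0,"rz":7}
{"tx":0.0048,"ty":-0.0081,"tz":0.0003,"rx":0,"ry":-0.1,"rz":6.9}
{"tx":0.0038,"ty":-0.0086,"tz":0.0003,"rx":0,"ry":-0,"rz":7}
{"tx":0.0027,"ty":-0.0091,"tz":0.0004,"rx":0,"ry":-0.1,"rz":6.9}
{"tx":0.0016,"ty":-0.0093,"tz":0.0003,"rx":0.1,"ry":-0,"rz":7}
{"tx":0.0005,"ty":-0.0094,"tz":0.0004,"rx":0,"ry":-0.1,"rz":6.9}
-> -66 125 127 -90
{"tx":0,"ty":-0,"tz":0.0307,"rx":0,"ry":0,"rz":0}
{"tx":0,"ty":-0,"tz":0.0308,"rx":0,"ry":0,"rz":0}
{"tx":0,"ty":-0,"tz":0.0307,"rx":0,"ry":0,"rz":0}
{"tx":0,"ty":-0.0001,"tz":0.0308,"rx":0,"ry":0,"rz":0}
```

The rack is home: caps at x 49.6 and 76.2 put its origin at about 45.4. Next I go to the outer side of the strap.

Call:
{"fn": "drive_tool", "kwargs": {
  "deltas": [
    {"tx": 0.0095, "ty": -0.0005, "tz": 0, "rx": 0, "ry": 0, "rz": 6.9},
    {"tx": 0.0095, "ty": -0.002, "tz": 0, "rx": 0, "ry": 0, "rz": 6.9},
    {"tx": 0.009, "ty": -0.003, "tz": 0, "rx": 0, "ry": 0, "rz": 6.9},
    {"tx": 0.0085, "ty": -0.004, "tz": 0, "rx": 0, "ry": 0, "rz": 7},
    {"tx": 0.008, "ty": -0.005, "tz": 0, "rx": 0, "ry": 0, "rz": 6.9}
  ]
}}

```text
time: 4.8
tcp_pos: [0.4538, 0.235, 0.2488]
ee_rot: [2.766, 1.488, 0.001]
ft_force: [-0.1, -0.7, -0.4]
opening: 0.006
finger_force: 0.0
```

Call:
{"fn": "drive_tool", "kwargs": {
  "deltas": [
    {"tx": 0.0075, "ty": -0.006, "tz": 0, "rx": 0, "ry": 0, "rz": 7},
    {"tx": 0.0065, "ty": -0.0065, "tz": 0, "rx": 0, "ry": 0, "rz": 6.9},
    {"tx": 0.006, "ty": -0.0075, "tz": 0, "rx": 0, "ry": 0, "rz": 7},
    {"tx": 0.005, "ty": -0.008, "tz": 0, "rx": 0, "ry": 0, "rz": 6.9},
    {"tx": 0.004, "ty": -0.0085, "tz": 0, "rx": 0, "ry": 0, "rz": 7}
  ]
}}

```text
time: 5.22
tcp_pos: [0.4501, 0.2821, 0.2487]
ee_rot: [3.085, 0.593, 0.001]
ft_force: [-0.5, -0.4, 1.1]
opening: 0.003
finger_force: 0.0
```

Call:
{"fn": "drive_tool", "kwargs": {
  "deltas": [
    {"tx": 0.003, "ty": -0.009, "tz": 0, "rx": 0, "ry": 0, "rz": 6.9},
    {"tx": 0.0015, "ty": -0.0095, "tz": 0, "rx": 0, "ry": 0, "rz": 7},
    {"tx": 0.0005, "ty": -0.0095, "tz": 0, "rx": 0, "ry": 0, "rz": 6.9},
    {"tx": 0, "ty": 0, "tz": 0, "rx": 0, "ry": 0, "rz": 0}
  ]
}}

```text
time: 5.55
tcp_pos: [0.4469, 0.312, 0.2485]
ee_rot: [-3.141, -0.03, -0.0]
ft_force: [0.4, 0.1, 0.3]
opening: 0.007
finger_force: 0.0
```

```bash
sed -i 's/O=np.array(\[.5185,.187\])/O=np.array([.5185,.1885])/' h.py; python3 - <<'E'
from h import *
plan([(-56,125,129,-90,5),(-56,117,129,-90,1)])
w=snap('wrist')
cv2.imwrite('pics/w3.png',w['pixels'][:,:,::-1])
E
```

```text
now [-68.8 125.1 248.5] ydeg -90.2 F [0.4 0.1 0.3] t 5.55
-> -56 125 129 -90
{"tx":0.0026,"ty":0,"tz":0.0239,"rx":-0,"ry":-0,"rz":-0}
{"tx":0.0025,"ty":0,"tz":0.0239,"rx":-0,"ry":-0,"rz":-0.1}
{"tx":0.0026,"ty":0,"tz":0.0239,"rx":-0,"ry":-0,"rz":-0}
{"tx":0.0025,"ty":0,"tz":0.0239,"rx":-0,"ry":-0,"rz":-0.1}
{"tx":0.0026,"ty":0.0001,"tz":0.0239,"rx":-0,"ry":-0,"rz":-0}
-> -56 117 129 -90
{"tx":-0,"ty":0.008,"tz":-0,"rx":-0,"ry":-0,"rz":-0}
```

Call:
{"fn": "drive_tool", "kwargs": {
  "deltas": [
    {"tx": 0.0025, "ty": 0, "tz": 0.024, "rx": 0, "ry": 0, "rz": 0},
    {"tx": 0.0025, "ty": 0, "tz": 0.024, "rx": 0, "ry": 0, "rz": 0},
    {"tx": 0.0025, "ty": 0, "tz": 0.024, "rx": 0, "ry": 0, "rz": 0},
    {"tx": 0.0025, "ty": 0, "tz": 0.024, "rx": 0, "ry": 0, "rz": 0},
    {"tx": 0.0025, "ty": 0, "tz": 0.0235, "rx": 0, "ry": 0, "rz": 0}
  ]
}}

```text
time: 6.02
tcp_pos: [0.4602, 0.3095, 0.1284]
ee_rot: [-3.141, -0.043, -0.001]
ft_force: [-0.7, 0.5, 0.4]
opening: 0.008
finger_force: 0.0
```

Call:
{"fn": "drive_tool", "kwargs": {
  "deltas": [
    {"tx": 0, "ty": 0.008, "tz": 0, "rx": 0, "ry": 0, "rz": 0},
    {"tx": 0, "ty": 0, "tz": 0, "rx": 0, "ry": 0, "rz": 0}
  ]
}}

```text
time: 6.18
tcp_pos: [0.4601, 0.2997, 0.1291]
ee_rot: [3.139, 0.038, -0.002]
ft_force: [1.1, -0.4, 0.2]
opening: 0.005
finger_force: 0.0
```

```bash
python3 - <<'E'
from h import *
def sw(th,off=21,r=67):
    t=np.radians(th); return (11-r*np.cos(t)-off*np.sin(t),85-r*np.sin(t)+off*np.cos(t),129,th-90)
plan([(*sw(t),1) for t in np.linspace(3,91,26)])
E
```

```text
now [-55.9 112.5 129.1] ydeg -89.9 F [ 1.1 -0.4  0.2] t 6.1833
-> -57.00723390965827 102.46471116156881 129 -87.0
{"tx":-0.0011,"ty":0.01,"tz":0.0001,"rx":0.1,"ry":0.1,"rz":-2.9}
-> -57.95121335079928 98.25632594094459 129 -83.48
{"tx":-0.0012,"ty":0.0042,"tz":-0,"rx":0,"ry":-0,"rz":-3.5}
-> -58.63502988701434 93.99792268441004 129 -79.96000000000001
{"tx":-0.0012,"ty":0.0041,"tz":0,"rx":0,"ry":-0,"rz":-3.6}
-> -59.056103379566906 89.70556896362527 129 -76.44
{"tx":-0.0011,"ty":0.0042,"tz":0,"rx":0,"ry":-0,"rz":-3.5}
-> -59.21284505724202 85.39546045026451 129 -72.92
{"tx":-0.0012,"ty":0.0041,"tz":0,"rx":0,"ry":-0,"rz":-3.5}
-> -59.104663511009946 81.08385980740341 129 -69.4
{"tx":-0.0012,"ty":0.0042,"tz":0,"rx":0,"ry":-0,"rz":-3.5}
-> -58.731966925498014 76.78703532813817 129 -65.88
{"tx":-0.0011,"ty":0.0041,"tz":0,"rx":0,"ry":-0,"rz":-3.5}
-> -58.09616153885103 72.52119955296163 129 -62.36
{"tx":-0.0012,"ty":0.0042,"tz":0,"rx":0,"ry":-0,"rz":-3.6}
-> -57.199646336791176 68.30244809750224 129 -58.84
{"tx":-0.0011,"ty":0.0041,"tz":0,"rx":0,"ry":0,"rz":-3.5}
-> -56.04580400089785 64.1
[... 1227 characters left out ...]
791843226340525 129 -16.599999999999994
{"tx":-0.0012,"ty":0.0042,"tz":-0,"rx":0,"ry":0,"rz":-3.5}
-> -24.618013403954784 24.490850930163486 129 -13.079999999999998
{"tx":-0.0012,"ty":0.0041,"tz":-0,"rx":0,"ry":0,"rz":-3.5}
-> -20.83574020965724 22.41816840884878 129 -9.560000000000002
{"tx":-0.0011,"ty":0.0042,"tz":-0,"rx":0,"ry":0,"rz":-3.6}
-> -16.933346161049652 20.581616193457844 129 -6.040000000000006
{"tx":-0.0012,"ty":0.0041,"tz":-0,"rx":0,"ry":0,"rz":-3.5}
-> -12.925555555537567 18.98812386124081 129 -2.519999999999996
{"tx":-0.0012,"ty":0.0042,"tz":-0,"rx":0,"ry":0,"rz":-3.5}
-> -8.827490366986225 17.643703889338834 129 1.0
{"tx":-0.0011,"ty":0.0041,"tz":-0,"rx":0,"ry":0,"rz":-3.5}
```

Call:
{"fn": "drive_tool", "kwargs": {
  "deltas": [
    {"tx": -0.001, "ty": 0.005, "tz": 0, "rx": 0, "ry": 0, "rz": -1.5},
    {"tx": 0, "ty": 0.005, "tz": 0, "rx": 0, "ry": 0, "rz": -1.5},
    {"tx": -0.001, "ty": 0.004, "tz": 0, "rx": 0, "ry": 0, "rz": -3.5},
    {"tx": -0.001, "ty": 0.004, "tz": 0, "rx": 0, "ry": 0, "rz": -3.5}
  ]
}}

```text
time: 6.52
tcp_pos: [0.459, 0.2848, 0.1318]
ee_rot: [-3.123, -0.317, -0.004]
ft_force: [-0.3, 3.3, -2.7]
opening: 0.008
finger_force: 1.5
```

Call:
{"fn": "drive_tool", "kwargs": {
  "deltas": [
    {"tx": -0.001, "ty": 0.004, "tz": 0, "rx": 0, "ry": 0, "rz": -3.5},
    {"tx": -0.0012, "ty": 0.0042, "tz": 0, "rx": 0, "ry": 0, "rz": -3.5},
    {"tx": -0.0012, "ty": 0.0042, "tz": 0, "rx": 0, "ry": 0, "rz": -3.5},
    {"tx": -0.0012, "ty": 0.0042, "tz": 0, "rx": 0, "ry": 0, "rz": -3.5}
  ]
}}

```text
time: 6.85
tcp_pos: [0.459, 0.2678, 0.1318]
ee_rot: [-3.061, -0.697, -0.004]
ft_force: [-1.0, 3.6, -1.0]
opening: 0.005
finger_force: 1.7
```

Call:
{"fn": "drive_tool", "kwargs": {
  "deltas": [
    {"tx": -0.0012, "ty": 0.0042, "tz": 0.001, "rx": 0, "ry": 0, "rz": -3.5},
    {"tx": -0.0012, "ty": 0.0042, "tz": 0.001, "rx": 0, "ry": 0, "rz": -3.5},
    {"tx": -0.0012, "ty": 0.0042, "tz": 0.0005, "rx": 0, "ry": 0, "rz": -3.5},
    {"tx": -0.0012, "ty": 0.0042, "tz": 0, "rx": 0, "ry": 0, "rz": -3.5},
    {"tx": -0.0012, "ty": 0.0042, "tz": 0, "rx": 0, "ry": 0, "rz": -3.5}
  ]
}}

```text
time: 7.27
tcp_pos: [0.4654, 0.247, 0.1296]
ee_rot: [-2.92, -1.154, -0.005]
ft_force: [-1.7, 2.4, 1.5]
opening: 0.008
finger_force: 1.7
```

```bash
python3 - <<'E'
from h import *
s=arm.read_state(); p=w2m(s['tcp_pos'])
d=p[:2]-np.array([11,85]); print('r along/off; theta from off=21', np.hypot(*d), np.degrees(np.arctan2(-d[1],-d[0])+np.arctan2(21,np.sqrt(d@d-441))))
plan([])
E
```

```text
r along/off; theta from off=21 67.68580738786245 40.03083805177963
now [-51.8  59.7 129.6] ydeg -48.2 F [-1.7  2.4  1.5] t 7.2667
```

Call:
{"fn": "drive_tool", "kwargs": {
  "deltas": [
    {"tx": -0.0012, "ty": 0.0042, "tz": 0, "rx": 0, "ry": 0, "rz": -3.5},
    {"tx": -0.0012, "ty": 0.0042, "tz": 0, "rx": 0, "ry": 0, "rz": -3.5},
    {"tx": -0.0012, "ty": 0.0042, "tz": 0, "rx": 0, "ry": 0, "rz": -3.5},
    {"tx": -0.0012, "ty": 0.0042, "tz": 0, "rx": 0, "ry": 0, "rz": -3.5},
    {"tx": -0.0012, "ty": 0.0042, "tz": 0, "rx": 0, "ry": 0, "rz": -3.5}
  ]
}}

```text
time: 7.68
tcp_pos: [0.4775, 0.2289, 0.1296]
ee_rot: [-2.711, -1.585, -0.006]
ft_force: [-2.3, 2.8, 2.3]
opening: 0.005
finger_force: 1.6
```

Call:
{"fn": "drive_tool", "kwargs": {
  "deltas": [
    {"tx": -0.0012, "ty": 0.0042, "tz": 0, "rx": 0, "ry": 0, "rz": -3.5},
    {"tx": -0.0012, "ty": 0.0042, "tz": 0, "rx": 0, "ry": 0, "rz": -3.5},
    {"tx": -0.0012, "ty": 0.0042, "tz": 0, "rx": 0, "ry": 0, "rz": -3.5},
    {"tx": -0.0012, "ty": 0.0042, "tz": 0, "rx": 0, "ry": 0, "rz": -3.5}
  ]
}}

```text
time: 8.02
tcp_pos: [0.4908, 0.2177, 0.1296]
ee_rot: [-2.498, -1.904, -0.006]
ft_force: [-2.0, 3.0, 1.3]
opening: 0.001
finger_force: 1.5
```

```bash
python3 - <<'E'
from h import *
s=arm.read_state(); p=w2m(s['tcp_pos'])
d=p[:2]-np.array([11,85]); print('r along/off; theta from off=21', np.hypot(*d), np.degrees(np.arctan2(-d[1],-d[0])+np.arctan2(21,np.sqrt(d@d-441))))
plan([(-10,20,129,0,6)])
E
```

```text
r along/off; theta from off=21 67.06580586444508 73.67976880929272
now [-27.1  29.8 129.6] ydeg -16.7 F [-2.   3.   1.3] t 8.0167
-> -10 20 129 0
{"tx":-0.0007,"ty":0.0032,"tz":0.0001,"rx":0,"ry":-0,"rz":-2.8}
{"tx":-0.0009,"ty":0.0031,"tz":0.0001,"rx":0,"ry":-0,"rz":-2.8}
{"tx":-0.0011,"ty":0.0031,"tz":0.0001,"rx":0,"ry":-0,"rz":-2.8}
{"tx":-0.0012,"ty":0.0031,"tz":0.0001,"rx":0,"ry":-0.1,"rz":-2.8}
{"tx":-0.0014,"ty":0.003,"tz":0.0001,"rx":0.1,"ry":-0,"rz":-2.7}
{"tx":-0.0014,"ty":0.0029,"tz":0.0001,"rx":0,"ry":-0.1,"rz":-2.8}
```

Call:
{"fn": "drive_tool", "kwargs": {
  "deltas": [
    {"tx": -0.001, "ty": 0.0031, "tz": 0, "rx": 0, "ry": 0, "rz": -2.8},
    {"tx": -0.001, "ty": 0.0031, "tz": 0, "rx": 0, "ry": 0, "rz": -2.8},
    {"tx": -0.001, "ty": 0.0031, "tz": 0, "rx": 0, "ry": 0, "rz": -2.8},
    {"tx": -0.0012, "ty": 0.003, "tz": 0, "rx": 0, "ry": 0, "rz": -2.8},
    {"tx": -0.0012, "ty": 0.003, "tz": 0, "rx": 0, "ry": 0, "rz": -2.8}
  ]
}}

```text
time: 8.43
tcp_pos: [0.5047, 0.2093, 0.1293]
ee_rot: [-2.248, -2.194, -0.004]
ft_force: [-1.6, 1.3, 0.2]
opening: 0.004
finger_force: 1.2
```

Call:
{"fn": "drive_tool", "kwargs": {
  "deltas": [
    {"tx": -0.001, "ty": 0.002, "tz": 0, "rx": 0, "ry": 0, "rz": -2.5},
    {"tx": 0, "ty": 0.001, "tz": 0, "rx": 0, "ry": 0, "rz": 0},
    {"tx": 0, "ty": 0.001, "tz": 0, "rx": 0, "ry": 0, "rz": 0}
  ]
}}

```text
time: 8.68
tcp_pos: [0.5088, 0.2078, 0.1287]
ee_rot: [2.205, 2.237, 0.003]
ft_force: [-1.2, -0.7, 1.4]
opening: 0.005
finger_force: 0.6
```

Call:
{"fn": "drive_tool", "kwargs": {
  "deltas": [
    {"tx": 0, "ty": 0.001, "tz": 0, "rx": 0, "ry": 0, "rz": 0},
    {"tx": 0, "ty": 0.001, "tz": 0, "rx": 0, "ry": 0, "rz": 0},
    {"tx": 0, "ty": 0.001, "tz": 0, "rx": 0, "ry": 0, "rz": 0}
  ]
}}

```text
time: 8.93
tcp_pos: [0.5106, 0.2079, 0.1273]
ee_rot: [-2.205, -2.237, 0.001]
ft_force: [-8.5, -1.4, 5.3]
opening: 0.007
finger_force: 4.1
```

Call:
{"fn": "drive_tool", "kwargs": {
  "deltas": [
    {"tx": 0, "ty": 0.001, "tz": 0, "rx": 0, "ry": 0, "rz": 0},
    {"tx": 0, "ty": 0, "tz": 0, "rx": 0, "ry": 0, "rz": 0}
  ]
}}

```text
time: 9.1
tcp_pos: [0.5106, 0.208, 0.127]
ee_rot: [-2.203, -2.236, 0.004]
ft_force: [-9.0, -2.0, 6.5]
opening: 0.005
finger_force: 4.9
```

Call:
{"fn": "drive_tool", "kwargs": {
  "deltas": [
    {"tx": 0, "ty": 0.001, "tz": -0.001, "rx": 0, "ry": 0, "rz": 0},
    {"tx": 0, "ty": 0.001, "tz": 0, "rx": 0, "ry": 0, "rz": 0}
  ]
}}

```text
time: 9.27
tcp_pos: [0.5108, 0.208, 0.127]
ee_rot: [-2.201, -2.236, 0.01]
ft_force: [-19.4, -2.8, 9.5]
opening: 0.002
finger_force: 9.7
```

Call:
{"fn": "drive_tool", "kwargs": {
  "deltas": [
    {"tx": 0, "ty": -0.006, "tz": 0, "rx": 0, "ry": 0, "rz": 0},
    {"tx": 0, "ty": -0.025, "tz": -0.01, "rx": 0, "ry": 0, "rz": 0},
    {"tx": -0.02, "ty": -0.03, "tz": -0.025, "rx": 0, "ry": 0, "rz": 0},
    {"tx": -0.02, "ty": 0, "tz": -0.035, "rx": 0, "ry": 0, "rz": 0},
    {"tx": 0, "ty": 0, "tz": -0.04, "rx": 0, "ry": 0, "rz": 0}
  ]
}}

```text
time: 9.68
tcp_pos: [0.4536, 0.1641, 0.2368]
ee_rot: [-2.208, -2.234, 0.005]
ft_force: [1.7, 1.0, 1.0]
opening: 0.008
finger_force: 0.0
```

```bash
python3 - <<'E'
from h import *
w=snap('wrist'); cv2.imwrite('pics/w4.png',w['pixels'][:,:,::-1]); plan([])
E
```

```text
now [-61.5 -19.9 246.1] ydeg -0.6 F [2.5 1.8 7.7] t 9.7333
```

View pics/w4.png

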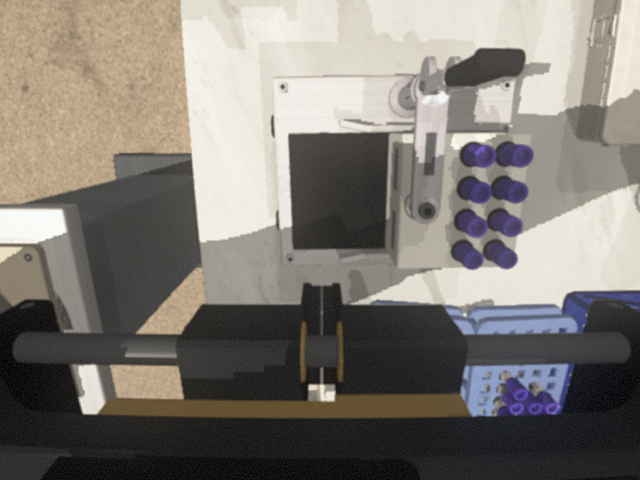

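The strap now lies across the bare front of the rack, with its screw at (427,210) and the rack still home. The lever handle runs from (452,70) to (520,62), upright. Next I locate both and plan the lever approach.

```bash
python3 - <<'E'
from h import *
w=load('wrist'); W=np.apply_along_axis(w2m,2,cloud(w)); p=w['pixels'].astype(int)
print('screw',w2m(px2w(w,[(427,210)],.1435)[0]).round(1),w2m(px2w(w,[(427,210)])[0]).round(1))
m=(W[...,2]>185)&(abs(W[...,0]-11)<40)&(abs(W[...,1]-85)<40)&(p.max(2)<80)&(np.mgrid[0:480,0:640][0]<250); q=W[m]
for a in range(185,245,10):
    k=q[(q[:,2]>=a)&(q[:,2]<a+10)]
    if len(k): print(a,len(k),k.min(0).round(1),k.max(0).round(1),k.mean(0).round(1))
k,l,st,cen=cv2.connectedComponentsWithStats(((p[...,2]>p[...,1]+35)&(p[...,2]>90)&(W[...,2]>140)&(W[...,0]<120)).astype(np.uint8))
c=[]
for i in range(1,k):
    if st[i,4]>60: qq=W[l==i]; qq=qq[qq[:,2]>143]; c.append((qq.max(0)+qq.min(0))/2)
print('rack origin',np.mean(c,0)-[17.5,0,85])
plan([(11,40,280,0,6),(11,40,215,0,2)])
E
```

```text
screw [ 11.8   1.4 143.5] [ 11.9   1.4 143.2]
185 40 [  1.5  81.2 191.1] [ 17.7  86.7 194.9] [  7.8  82.2 193.5]
195 171 [  1.   81.1 195. ] [ 17.9  89.1 205. ] [  5.1  83.6 200.4]
205 201 [  1.2  81.2 205. ] [ 16.8  89.4 214.9] [  4.8  83.9 210.3]
215 229 [  1.   81.2 215. ] [ 17.4  89.3 225. ] [  5.3  83.7 220.1]
225 311 [  0.9  80.6 225. ] [ 20.7  91.2 235. ] [  4.9  84.1 231.8]
235 1051 [  1.2  80.9 235. ] [ 20.5  91.1 239.9] [ 10.6  86.  237.1]
rack origin [45.56331579  1.684219   60.16676508]
now [-61.5 -19.9 246.1] ydeg -0.6 F [2.5 1.8 7.7] t 9.7333
-> 11 40 280 0
{"tx":0.0101,"ty":0.012,"tz":-0.0055,"rx":0.1,"ry":-0,"rz":-0.1}
{"tx":0.0101,"ty":0.012,"tz":-0.0055,"rx":0.1,"ry":-0.1,"rz":-0.1}
{"tx":0.0101,"ty":0.0121,"tz":-0.0056,"rx":0.1,"ry":-0,"rz":-0.1}
{"tx":0.0101,"ty":0.012,"tz":-0.0056,"rx":0.1,"ry":-0.1,"rz":-0.1}
{"tx":0.0101,"ty":0.0121,"tz":-0.0056,"rx":0,"ry":-0,"rz":-0.1}
{"tx":0.01,"ty":0.0121,"tz":-0.0056,"rx":0.1,"ry":-0.1,"rz":-0.1}
-> 11 40 215 0
{"tx":0,"ty":-0,"tz":0.0325,"rx":-0,"ry":0,"rz":-0}
{"tx":0.0001,"ty":-0,"tz":0.0325,"rx":-0,"ry":0,"rz":-0}
```

Call:
{"fn": "drive_tool", "kwargs": {
  "deltas": [
    {"tx": 0.01, "ty": 0.012, "tz": -0.0055, "rx": 0, "ry": 0, "rz": -0.1},
    {"tx": 0.01, "ty": 0.012, "tz": -0.0055, "rx": 0, "ry": 0, "rz": -0.1},
    {"tx": 0.01, "ty": 0.012, "tz": -0.0055, "rx": 0, "ry": 0, "rz": -0.1},
    {"tx": 0.01, "ty": 0.012, "tz": -0.0055, "rx": 0, "ry": 0, "rz": -0.1},
    {"tx": 0.01, "ty": 0.012, "tz": -0.0055, "rx": 0, "ry": 0, "rz": -0.1}
  ]
}}

```text
time: 10.15
tcp_pos: [0.5151, 0.2198, 0.2647]
ee_rot: [2.195, 2.247, 0.002]
ft_force: [0.1, 0.1, -0.2]
opening: 0.005
finger_force: 0.0
```

Call:
{"fn": "drive_tool", "kwargs": {
  "deltas": [
    {"tx": 0.01, "ty": 0.012, "tz": 0.0, "rx": 0, "ry": 0, "rz": -0.1},
    {"tx": 0, "ty": 0, "tz": 0.03, "rx": 0, "ry": 0, "rz": 0},
    {"tx": 0, "ty": 0, "tz": 0.03, "rx": 0, "ry": 0, "rz": 0},
    {"tx": 0, "ty": 0, "tz": 0, "rx": 0, "ry": 0, "rz": 0}
  ]
}}

```text
time: 10.48
tcp_pos: [0.5239, 0.2285, 0.1988]
ee_rot: [-2.192, -2.248, 0.012]
ft_force: [-0.4, -0.4, -1.1]
opening: 0.01
finger_force: 0.0
```

```bash
python3 - <<'E'
from h import *
def lv(f,off=3,r=65): return (11,85.5+r*np.sin(f)-off*np.cos(f)-9.5,151.5+r*np.cos(f)+off*np.sin(f),0)
plan([(11,62,216,0,2)]+[(*lv(f),1) for f in np.linspace(0,1.5,20)])
E
```

```text
now [  6.3  39.9 198.8] ydeg 0.1 F [-0.4 -0.4 -1.1] t 10.4833
-> 11 62 216 0
{"tx":0.011,"ty":0.0023,"tz":-0.0087,"rx":-0.2,"ry":0.1,"rz":0.1}
{"tx":0.0111,"ty":0.0024,"tz":-0.0086,"rx":-0.2,"ry":0.1,"rz":0}
-> 11 73.0 216.5 0
{"tx":0.011,"ty":-0,"tz":-0.0005,"rx":0,"ry":0,"rz":0}
-> 11 78.13559419644815 216.53413901504425 0
{"tx":0.0051,"ty":-0,"tz":-0,"rx":0,"ry":0,"rz":0}
-> 11 83.25788481465932 216.16315108326486 0
{"tx":0.0051,"ty":-0,"tz":0.0003,"rx":0,"ry":0,"rz":0}
-> 11 88.33496279901553 215.38934725560202 0
{"tx":0.0051,"ty":-0,"tz":0.0008,"rx":0,"ry":0,"rz":0}
-> 11 93.33520074376128 214.21754790466142 0
{"tx":0.005,"ty":-0,"tz":0.0012,"rx":0,"ry":0,"rz":0}
-> 11 98.22744991436075 212.65505269644189 0
{"tx":0.0049,"ty":-0,"tz":0.0015,"rx":0,"ry":0,"rz":0}
-> 11 102.98123428699624 210.71159511742798 0
{"tx":0.0047,"ty":-0,"tz":0.002,"rx":0,"ry":0,"rz":0}
-> 11 107.56694039744863 208.39928184031785 0
{"tx":0.0046,"ty":-0,"tz":0.0023,"rx":0,"ry":0,"rz":0}
-> 11 111.95600181670551 205.73251730610585 0
{"tx":0.0044,"ty":-0,"tz":0.0027,"rx":0,"ry":0,"rz":0}
-> 11 116.12107710411
[... 382 characters left out ...]
> 11 130.04684938426487 187.7344873240203 0
{"tx":0.003,"ty":-0,"tz":0.0041,"rx":0,"ry":0,"rz":0}
-> 11 132.73615508977005 183.35920127105447 0
{"tx":0.0027,"ty":-0,"tz":0.0044,"rx":0,"ry":0,"rz":0}
-> 11 135.07202572818363 178.78544990226132 0
{"tx":0.0024,"ty":-0,"tz":0.0046,"rx":0,"ry":0,"rz":0}
-> 11 137.03991010909627 174.04172517518234 0
{"tx":0.0019,"ty":-0,"tz":0.0047,"rx":0,"ry":0,"rz":0}
-> 11 138.6275493942575 169.15757788797313 0
{"tx":0.0016,"ty":-0,"tz":0.0049,"rx":0,"ry":0,"rz":0}
-> 11 139.82505346340136 164.16343359417024 0
{"tx":0.0012,"ty":-0,"tz":0.005,"rx":0,"ry":0,"rz":0}
-> 11 140.6249625242604 159.09040306821285 0
{"tx":0.0008,"ty":-0,"tz":0.0051,"rx":0,"ry":0,"rz":0}
```

Call:
{"fn": "drive_tool", "kwargs": {
  "deltas": [
    {"tx": 0.011, "ty": 0.0023, "tz": -0.009, "rx": 0, "ry": 0, "rz": 0},
    {"tx": 0.011, "ty": 0.0023, "tz": -0.0085, "rx": 0, "ry": 0, "rz": 0},
    {"tx": 0.006, "ty": 0, "tz": 0, "rx": 0, "ry": 0, "rz": 0},
    {"tx": 0.005, "ty": 0, "tz": 0, "rx": 0, "ry": 0, "rz": 0}
  ]
}}

```text
time: 10.82
tcp_pos: [0.5306, 0.2629, 0.2234]
ee_rot: [2.193, 2.248, 0.003]
ft_force: [0.6, -5.5, 3.8]
opening: 0.006
finger_force: 2.2
```

Call:
{"fn": "drive_tool", "kwargs": {
  "deltas": [
    {"tx": 0.005, "ty": 0, "tz": 0, "rx": 0, "ry": 0, "rz": 0},
    {"tx": 0.005, "ty": 0, "tz": 0.0003, "rx": 0, "ry": 0, "rz": 0},
    {"tx": 0.005, "ty": 0, "tz": 0.0008, "rx": 0, "ry": 0, "rz": 0},
    {"tx": 0.005, "ty": 0, "tz": 0.0012, "rx": 0, "ry": 0, "rz": 0}
  ]
}}

```text
time: 11.15
tcp_pos: [0.5298, 0.2824, 0.2199]
ee_rot: [2.194, 2.248, 0.001]
ft_force: [2.1, -3.8, 5.7]
opening: 0.01
finger_force: 2.7
```

Call:
{"fn": "drive_tool", "kwargs": {
  "deltas": [
    {"tx": 0.0049, "ty": 0, "tz": 0.0025, "rx": 0, "ry": 0, "rz": 0},
    {"tx": 0.0047, "ty": 0, "tz": 0.003, "rx": 0, "ry": 0, "rz": 0},
    {"tx": 0.0046, "ty": 0, "tz": 0.003, "rx": 0, "ry": 0, "rz": 0},
    {"tx": 0.0044, "ty": 0, "tz": 0.0035, "rx": 0, "ry": 0, "rz": 0},
    {"tx": 0.0042, "ty": 0, "tz": 0.0035, "rx": 0, "ry": 0, "rz": 0}
  ]
}}

```text
time: 11.57
tcp_pos: [0.529, 0.3063, 0.2046]
ee_rot: [-2.193, -2.249, -0.003]
ft_force: [-0.0, -1.2, 7.2]
opening: 0.002
finger_force: 2.9
```

Call:
{"fn": "drive_tool", "kwargs": {
  "deltas": [
    {"tx": 0.0039, "ty": 0, "tz": 0.0035, "rx": 0, "ry": 0, "rz": 0},
    {"tx": 0.0036, "ty": 0, "tz": 0.0036, "rx": 0, "ry": 0, "rz": 0},
    {"tx": 0.0034, "ty": 0, "tz": 0.0039, "rx": 0, "ry": 0, "rz": 0},
    {"tx": 0.003, "ty": 0, "tz": 0.0041, "rx": 0, "ry": 0, "rz": 0}
  ]
}}

```text
time: 11.9
tcp_pos: [0.5285, 0.3208, 0.1896]
ee_rot: [-2.192, -2.249, -0.004]
ft_force: [0.4, -0.5, 7.1]
opening: 0.006
finger_force: 3.0
```

```bash
python3 - <<'E'
from h import *
plan([])
E
```

```text
now [ 13.  132.  189.6] ydeg 0.2 F [ 0.4 -0.5  7.1] t 11.9
```

Call:
{"fn": "drive_tool", "kwargs": {
  "deltas": [
    {"tx": 0.0025, "ty": 0, "tz": 0.0044, "rx": 0, "ry": 0, "rz": 0},
    {"tx": 0.0022, "ty": 0, "tz": 0.0046, "rx": 0, "ry": 0, "rz": 0},
    {"tx": 0.0018, "ty": 0, "tz": 0.0047, "rx": 0, "ry": 0, "rz": 0},
    {"tx": 0.0012, "ty": 0, "tz": 0.0049, "rx": 0, "ry": 0, "rz": 0}
  ]
}}

```text
time: 12.23
tcp_pos: [0.5283, 0.3296, 0.1713]
ee_rot: [-2.191, -2.25, -0.007]
ft_force: [0.6, 3.8, 7.7]
opening: 0.005
finger_force: 3.3
```

Call:
{"fn": "drive_tool", "kwargs": {
  "deltas": [
    {"tx": 0.001, "ty": 0, "tz": 0.004, "rx": 0, "ry": 0, "rz": 0},
    {"tx": 0, "ty": 0, "tz": 0.003, "rx": 0, "ry": 0, "rz": 0},
    {"tx": 0, "ty": 0, "tz": 0.002, "rx": 0, "ry": 0, "rz": 0}
  ]
}}

```text
time: 12.48
tcp_pos: [0.5284, 0.3311, 0.1635]
ee_rot: [-2.19, -2.25, -0.009]
ft_force: [-5.4, 1.1, 26.7]
opening: 0.007
finger_force: 13.0
```

Call:
{"fn": "drive_tool", "kwargs": {
  "deltas": [
    {"tx": 0, "ty": 0, "tz": 0.002, "rx": 0, "ry": 0, "rz": 0},
    {"tx": 0, "ty": 0, "tz": 0.001, "rx": 0, "ry": 0, "rz": 0}
  ]
}}

```text
time: 12.65
tcp_pos: [0.5287, 0.3313, 0.1632]
ee_rot: [-2.19, -2.249, -0.012]
ft_force: [-11.0, -3.7, 38.8]
opening: 0.003
finger_force: 19.5
```

Call:
{"fn": "drive_tool", "kwargs": {
  "deltas": [
    {"tx": 0, "ty": 0, "tz": 0, "rx": 0, "ry": 0, "rz": 0}
  ]
}}

```text
time: 12.73
tcp_pos: [0.5287, 0.3312, 0.1633]
ee_rot: [-2.19, -2.249, -0.012]
ft_force: [-8.6, -2.1, 33.4]
opening: 0.006
finger_force: 16.3
```

Lever on its hard stop (z steady at 0.163, about 35 N). I'll lift straight off, back away and check.

Call:
{"fn": "drive_tool", "kwargs": {
  "deltas": [
    {"tx": 0, "ty": 0, "tz": -0.01, "rx": 0, "ry": 0, "rz": 0},
    {"tx": 0, "ty": 0, "tz": -0.035, "rx": 0, "ry": 0, "rz": 0},
    {"tx": 0, "ty": 0, "tz": -0.035, "rx": 0, "ry": 0, "rz": 0},
    {"tx": 0, "ty": -0.035, "tz": -0.01, "rx": 0, "ry": 0, "rz": 0},
    {"tx": 0, "ty": -0.035, "tz": 0, "rx": 0, "ry": 0, "rz": 0}
  ]
}}

```text
time: 13.15
tcp_pos: [0.4591, 0.3271, 0.251]
ee_rot: [2.195, 2.247, 0.008]
ft_force: [-1.0, 1.0, -0.4]
opening: -0.0
finger_force: 0.0
```

Call:
{"fn": "drive_tool", "kwargs": {
  "deltas": [
    {"tx": -0.035, "ty": -0.015, "tz": 0, "rx": 0, "ry": 0, "rz": 0},
    {"tx": -0.035, "ty": -0.015, "tz": 0, "rx": 0, "ry": 0, "rz": 0},
    {"tx": -0.035, "ty": -0.015, "tz": 0, "rx": 0, "ry": 0, "rz": 0},
    {"tx": -0.035, "ty": 0, "tz": 0, "rx": 0, "ry": 0, "rz": 0},
    {"tx": 0, "ty": 0, "tz": 0, "rx": 0, "ry": 0, "rz": 0}
  ]
}}

```text
time: 13.57
tcp_pos: [0.4166, 0.1795, 0.2485]
ee_rot: [-2.2, -2.242, -0.0]
ft_force: [1.2, 0.3, 0.6]
opening: 0.009
finger_force: 0.0
```

```bash
python3 - <<'E'
from h import *
w=snap('wrist'); cv2.imwrite('pics/w5.png',w['pixels'][:,:,::-1]); plan([])
W=np.apply_along_axis(w2m,2,cloud(w)); p=w['pixels'].astype(int)
k,l,st,cen=cv2.connectedComponentsWithStats(((p[...,2]>p[...,1]+35)&(p[...,2]>90)&(W[...,2]>140)&(W[...,0]<120)).astype(np.uint8))
c=[]
for i in range(1,k):
    if st[i,4]>60: qq=W[l==i]; qq=qq[qq[:,2]>143]; c.append((qq.max(0)+qq.min(0))/2)
print(len(c),'rack origin',np.mean(c,0)-[17.5,0,85])
m=(W[...,2]>145)&(abs(W[...,0]-11)<25)&(W[...,1]>100)&(W[...,1]<200); q=W[m]; 
for y in range(100,180,10):
    k=q[(q[:,1]>=y)&(q[:,1]<y+10)]
    if len(k): print(y,k.mean(0).round(1),k.max(0).round(1))
E
```

```text
now [-102.    -3.6  248.5] ydeg -0.1 F [-0.5  0.5  0.6] t 13.6167
8 rack origin [45.25489709  1.75809484 60.09243666]
100 [ 10.3 105.6 158.2] [ 22.3 110.  161.7]
110 [  9.8 115.  159.8] [ 22.3 119.9 162.6]
120 [  9.7 124.9 161.2] [ 21.5 130.  164. ]
130 [  9.8 135.1 162.5] [ 21.2 140.  165.3]
140 [  9.6 145.1 163.6] [ 20.9 150.  166.7]
150 [  9.5 151.7 164.3] [ 20.1 153.8 166.5]
```

View pics/w5.png

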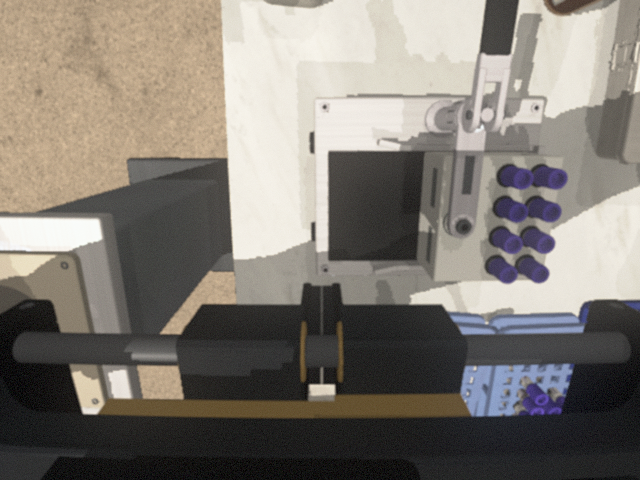

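The picture shows the rack home (x 45.3), the strap across its bare front with the screw at (462,226), and the lever lying outwards at (498,30). The lever rises 0.12–0.13 rad, which matches its down stop. The robot is touching nothing.

```bash
python3 -c "
from rig import arm
print(arm.finish_job())"
```

```text
the job is handed in; nothing more can be done
None
```

I handed the job in at about 14 s: the rack is home against the back stop, the strap lies across its bare front at its stop, the cam lever is fully down, and the robot is touching nothing.

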